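# Set washed centrifuge kit to dry and switch the dryer on

### The job

Set the washed centrifuge kit to dry: push the teal tube sleeve, open end first, fully home on the dryer's leaning spigot, and hang the orange ear defenders over the drying rail with one cup on each side, lowering them until the headband rests on the rail rather than dropping them. When both are in place, switch the dryer on by pushing its green-tipped toggle all the way over to the back. Do not tip the ear defenders over, and leave the jar, bottles and tube rack where they stand.

Things in the scene. Friction and masses are not known exactly. Their poses are not given: they have to be found in the camera images.
- sleeve: Teal tube sleeve, 47 mm outside diameter, 100 mm long, 4.5 mm wall (bore 38 mm, 94 mm deep); standing on its open end, closed end up. Origin: centre of the open mouth (on the bench); +z along its axis to the closed end. 0.08 to 0.15 kg.
- spigot: Steel air spigot of the dryer, 32 mm diameter, 70 mm long with a tapered tip, fixed on a 60 mm wide black collar. It leans 35 degrees from vertical towards the dryer's front. Origin: centre of the collar's face at the spigot's root, about 105 mm above the bench; +z along the spigot to its tip, y is the dryer's y. A sleeve is home when its mouth sits on the collar.
- dryer: White warm-air dryer, fixed: 160 mm (x) by 220 mm (y) by 75 mm high. Origin: centre of its underside; its front is -x. It carries the spigot (root at x -20, y +55, z 105 mm) and the toggle (pivot at x 20, y -60, z 97 mm).
- toggle (a joint): Dryer toggle, rad: 0 = off, leaning 0.5 rad to the dryer's front (-x); 1.0 = on, all the way over to the back (+x). It stays where it is left and moves easily.
- toggle_tip (a point): Centre of the green ball (26 mm) at the end of the toggle, 80 mm from its pivot; it swings about the dryer's y axis in the dryer's xz plane.
- ear_defenders: Ear defenders, a rigid inverted U 176 mm wide (x), 146 mm high, standing on two orange cups (36 mm by 66 mm by 78 mm, 108 mm clear between them). On top a black crown pad 64 mm (x) by 30 mm (y) by 32 mm thick, from z 114 to 146 mm: the place to grip, across its 30 mm. Origin: midway between the cups, on the bench; +z up. 0.2 to 0.3 kg.
- crown (a point): Centre of the flat underside of the ear defenders' crown pad, 114 mm above their origin: it comes to rest on the rail.
- rail: Drying rail, fixed: a flat steel bar along its y, 40 mm wide (x), 276 mm long, top at z 150 mm, 14 mm thick, on two posts at y +-130 mm with 130 mm by 36 mm feet; nothing below the bar between the posts. Origin: on the bench under the bar's middle.
- rail_mid (a point): Middle of the rail's top face.
- tube_jar: Bystander: glass jar of tubes, 80 mm diameter, about 100 mm high. Origin: centre of its underside.
- reagent: Bystander: amber bottle, 68 mm diameter, 130 mm high. Origin: centre of its underside.
- tube_rack: Bystander: blue rack of tubes, 75 by 170 mm (x, y), 99 mm high. Origin: centre of its underside.
- wash_bottle: Bystander: white bottle with red cap, 64 mm diameter, 150 mm high. Origin: centre of its underside.
Mind the look-alikes: they are no part of the job. What is shaped like the sleeve but purple is not meant.

How it is judged:
By the outcome, as a careful person would: the job done as asked, in the order asked, and still so for the second after the job is handed in, with the robot touching nothing.
It also fails if it takes over 64 s, if anything falls off the work surface, if the arm or the gripper's body presses on something with over 40 N, if the wrist force passes 120 N, or if a joint passes its speed limit or range.

### The arm

A 6-joint arm with a two-finger parallel gripper is mounted at the origin on the work surface. World frame = base frame: x ahead of the robot, y to its left, z up, the work surface at z = 0. Lengths are in m, angles in degrees, forces in N, time in s.
With the tool pointing down it reaches from about 0.35 to 0.875 m from the base axis. Payload 4.2 kg.
Tool frame: the origin (TCP) lies midway between the tips of the shut fingers; the grasp point (between the pads) lies 19 mm behind it; z points along the fingers, y is the line along which they close (so a half turn about z gives the same grasp; the last joint's range is limited). The gripper opens to 87 mm and grips with 3 to 60 N. Pads are 19 mm wide; open, the fingers measure 117 mm over their backs; the gripper's body (75 mm by 190 mm) begins 51 mm behind the grasp point.
Start: joints at [84.603, 22.042, 0.453, 0, -68.411, -14.817], TCP at [0.216, 0.586, 0.223] pointing down, gripper open.
Joint ranges: [-179.83, 179.83], [-69.29, 118.12], [-61.27, 80.66], [-181.25, 117.63], [-171.15, -9.14], [-177.46, 177.46]. Speed limits (degrees/s): [159.86, 159.86, 180, 180, 180, 180].

### API

Orientations are given as [roll, pitch, yaw] about the fixed x, y, z axes, in that order (R = Rz(yaw) Ry(pitch) Rx(roll)).
In Python, from workcell import env gives the robot as it stands. The module is installed in compiled form; this text tells all that it offers. Calls block until the motion is done:
- env.goto(position, orientation): joint-space move of the TCP to a pose.
- env.move_straight(position, rotation=None, rate=0.15, force_limit=None): straight line of the TCP; rotation=None keeps the orientation; rate is the mean speed in m/s. With force_limit (N) it stops when the force on the tool has changed by that much, and returns True; else False.
- env.set_joints(angles): joint-space move.
- env.gripper_to(opening, grasp_force=None): opening from 0.0 (shut) to 1.0 (fully open); grasp_force is the grip in N (None keeps the last); returns when the fingers have stopped.
- env.dwell(seconds).
- env.inverse_kinematics(position, orientation): joint angles nearest the present ones, or None.
- env.read_state(): the state.
- env.grab_frame(name): name is "scene" or "side" or "wrist"; returns a dict with "image" (420x560x3 uint8, blue, green, red), "fx", "fy", "cx", "cy" (pixels), "position" and "orientation" of the camera in the world. Camera axes: x right, y up, looking along -z (the intrinsics and any distortion apply to the point x, -y, -z); pixel columns grow to the right and rows downward; lengths in m; the calibration is good to about 2 mm. A picture is of the moment at which its call begins. There is no depth.
A pose or a line that the arm cannot do raises env.Unreachable and nothing moves.
- env.close_job(): hands the job in; it is judged then, once.
Trained networks look in a picture, given as the dict that the camera call returned (one of the last four; its "shot" number tells which), for a name from the list of things; names that differ only in an ending like _2 or _b are one class to them, and where a whole thing is asked for, a point or a joint stands for the part that bears it (a point fixed in the world has none). Each returns a list of dicts, best first, with "score" (0 to 1); they miss things now and then, are a little off and sometimes report something else, mostly with a low value. They report only what shows in the picture. A call takes as long as a camera call. They do not tell look-alikes from the thing itself.
- env.search_frame(picture, thing): "xyz" ([x, y, z] in m, in world coordinates, good to about 4 mm: the middle of the surface that is visible of it).
- env.trace(picture, thing): "mask" (420x560 bool, what is visible of it).
The state is a dict: "clock": time; "joint_positions": joint angles; "qvel": joint speeds; "joint_torque": joint torques, N m; "position": TCP position; "tool_rot": TCP orientation; "force": force on the tool from outside, world axes, zero at the start; "wrist_torque": the same for the moment, N m; "opening": opening from 0.0 (shut) to 1.0 (fully open); "finger_force": force on a finger pad.
Only numpy, scipy, OpenCV 4.12 (cv2) and the standard library are available. Lean on these libraries where they do the work, as an engineer would, in place of code of your own. Each camera call takes 0.05 s, during which the arm holds its last target. There are 200 camera calls.

## Working session

There is one attempt and no reset: what is moved stays moved. The work goes in short steps, each a Python script; the robot and the scene stay as the last script left them, time stands still between calls to the robot, and variables do not carry over. Pictures are saved under pics/ and viewed, at most 12 in all, crops included, and the job is handed in when it is done.

```bash
mkdir -p pics; python3 - <<'E'
from workcell import env
import cv2,numpy as np
print(env.read_state())
ims=[]
for c in ["scene","side"]:
    p=env.grab_frame(c); ims.append(p["image"])
    print(c,p["fx"],p["cx"],p["cy"],p["position"],p["orientation"],[k for k in p])
    for t in ["sleeve","spigot","dryer","toggle","toggle_tip","ear_defenders","crown","rail","rail_mid","tube_jar","reagent","tube_rack","wash_bottle"]:
        try: print(t,[(np.round(d["xyz"],3).tolist(),round(d["score"],2)) for d in env.search_frame(p,t)])
        except Exception as e: print(t,repr(e))
    cv2.imwrite(f"pics/{c}0.png",cv2.resize(p["image"],(800,600)))
E
```

```text
{'clock': 0.0, 'joint_positions': array([ 8.46031864e+01,  2.20891923e+01,  3.78340202e-01, -2.93157877e-02,
       -6.84111143e+01, -1.48168793e+01]), 'qvel': array([ 0.10652978, -0.0701795 ,  0.03675765, -0.03856645,  0.07451263,
        0.01127305]), 'joint_torque': array([ 1.71238271e-04, -3.90663493e+01,  1.87403315e+01,  4.21980724e+00,
        1.09418490e-02, -1.79092840e-04]), 'position': array([0.21571929, 0.58593462, 0.22146546]), 'tool_rot': array([ 1.79875122e+02, -4.86061125e-03, -2.02245032e+01]), 'force': array([ 0.28651462,  1.11970967, -0.17663446]), 'wrist_torque': array([-0.02128627,  0.06663459, -0.03636164]), 'finger_force': 0.0, 'opening': 1.0018753838362786}
scene 404.5032726417215 272.41102192252833 209.70806645231318 [ 1.37896826 -0.05741732  0.98890538] [42.63171407 -0.92773606 86.06256913] ['image', 'fx', 'fy', 'cx', 'cy', 'position', 'orientation', 'shot']
sleeve [([0.412, 0.311, 0.088], 0.79), ([0.439, 0.214, 0.07], 0.75), ([0.328, 0.318, 0.087], 0.61), ([0.382, 0.396, 0.069], 0.56)]
spigot [([0.591, 0.268, 0.113], 0.9)]
dryer [([0.632, 0.22, 0.077], 0.65
[... 728 characters left out ...]
62, -0.245, 0.138], 0.32), ([0.383, -0.294, 0.074], 0.21)]
spigot [([0.563, 0.25, 0.112], 0.56), ([0.581, -0.524, 0.089], 0.39)]
dryer [([0.576, 0.175, 0.073], 0.97), ([0.776, -0.02, 0.073], 0.34)]
toggle [([0.613, 0.158, 0.174], 0.49)]
toggle_tip [([0.617, 0.16, 0.176], 0.61)]
ear_defenders [([0.38, -0.287, 0.079], 0.56), ([0.619, -0.244, 0.14], 0.36)]
crown [([0.384, -0.298, 0.07], 0.65)]
rail [([0.62, -0.242, 0.138], 0.94)]
rail_mid [([0.627, -0.242, 0.137], 0.86), ([0.564, 0.253, 0.111], 0.58)]
tube_jar [([0.378, -0.014, 0.053], 0.6)]
reagent [([0.775, -0.022, 0.071], 0.56)]
tube_rack [([0.605, 0.503, 0.05], 0.7)]
wash_bottle [([0.58, -0.523, 0.09], 0.83), ([0.375, -0.013, 0.053], 0.52)]
```

View pics/scene0.png

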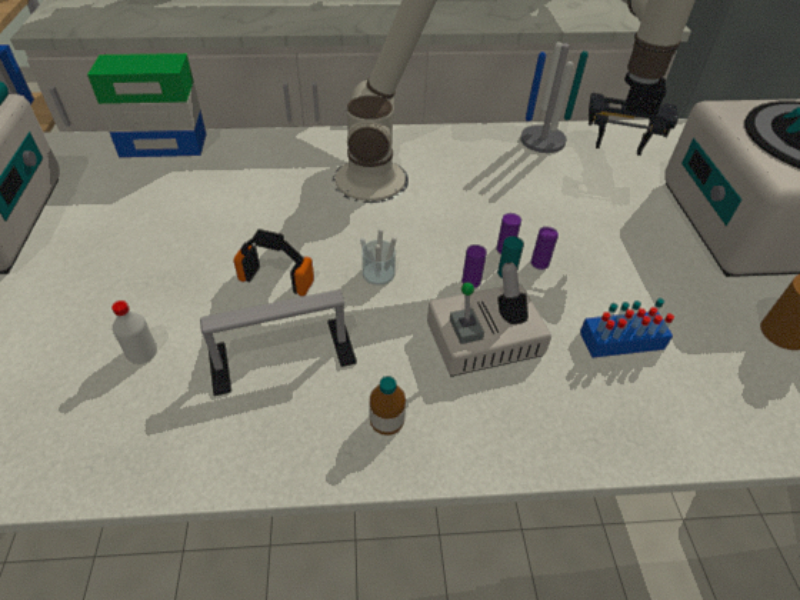

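View pics/side0.png

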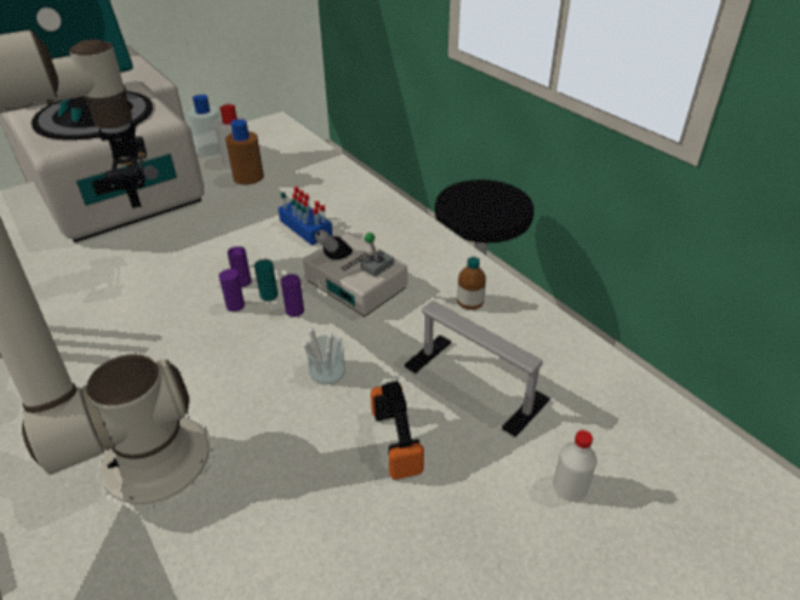

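Sleeve-shaped things in scene0.png: teal at (511,255), and purple at (474,265), (510,235) and (545,248). In side0.png teal is at (265,280). The teal one fits the description; the purple ones are look-alikes. The ear defenders are at (272,262), the rail at (275,312), and the dryer at (488,330) with its green toggle tip at (467,288) and spigot at (512,285). Next I'll get masks, and an enlarged crop to confirm the sleeve.

```bash
cat > h.py <<'E'
from workcell import env
import cv2,numpy as np
from scipy.spatial.transform import Rotation as R
from scipy.optimize import minimize
def proj(p,X):
    c=R.from_euler('xyz',p["orientation"],degrees=True).inv().apply(np.atleast_2d(X)-p["position"])
    return np.c_[p["cx"]+p["fx"]*c[:,0]/-c[:,2], p["cy"]-p["fy"]*c[:,1]/-c[:,2]]
def render(p,hulls,s=4):   # hulls: list of Nx3 point sets, each convex; supersampled silhouette
    m=np.zeros((420*s,560*s),np.uint8)
    for h in hulls:
        q=cv2.convexHull(((proj(p,h)+.5)*s).astype(np.float32).round().astype(np.int32))
        cv2.fillConvexPoly(m,q,255)
    return cv2.resize(m,(560,420),interpolation=cv2.INTER_AREA)/255.
def box(x0,x1,y0,y1,z0,z1): return np.array([[x,y,z] for x in(x0,x1) for y in(y0,y1) for z in(z0,z1)],float)
def cyl(r0,r1,z0,z1,n=24):
    a=np.linspace(0,2*np.pi,n,endpoint=False); c=np.c_[np.cos(a),np.sin(a)]
    return np.r_[np.c_[r0*c,np.full(n,z0)],np.c_[r1*c,np.full(n,z1)]]
def place(hs,x,y,yaw=0,z=0): return [R.from_euler('z',yaw,degrees=True).apply(h)+[x,y,z] for h in hs]
def fit(hs,obs,x0,yaw=True):
    def cost(v):
        return sum(1-np.minimum(r,m).sum()/np.maximum(r,m).sum() for p,m in obs for r in [render(p,place(hs,v[0]/1e3,v[1]/1e3,v[2] if yaw else 0))])/len(obs)
    v0=np.array(x0[:3 if yaw else 2],float); s=np.array([v0]+[v0+d for d in np.diag([15,15,12][:len(v0)])])
    r=minimize(cost,v0,method='Nelder-Mead',options=dict(initial_simplex=s,xatol=.05,fatol=1e-4,maxiter=150))
    return r.x.round(2),round(r.fun,3)
SP=R.from_euler('y',-35,degrees=True)
spig=[SP.apply(h)+[-.02,.055,.105] for h in (cyl(.016,.016,0,.06),cyl(.016,.011,.06,.07))]
sleeve=[cyl(.0235,.0235,0,.1)]
ear=[box(-.088,-.052,-.033,.033,0,.078),box(.052,.088,-.033,.033,0,.078),box(-.032,.032,-.015,.015,.114,.146)]
rail=[box(-.02,.02,-.138,.138,.136,.15)]
dryer=[box(-.08,.08,-.11,.11,0,.075)]
E
python3 - <<'E'
from h import *
import pickle
D={}
for c in ["scene","side"]:
    p=env.grab_frame(c); im=p["image"]; D[c]=(p,{})
    ov=im.copy()
    for t,col in dict(sleeve=(255,255,0),spigot=(0,0,255),dryer=(0,255,255),ear_defenders=(255,0,255),rail=(0,255,0)).items():
        r=env.trace(p,t); D[c][1][t]=r
        for d in r:
            m=d["mask"]; ys,xs=np.nonzero(m)
            print(c,t,round(d["score"],2),m.sum(),xs.mean().round(),ys.mean().round(),im[m].mean(0).round())
            cs,_=cv2.findContours(m.astype(np.uint8),0,1)
            if d["score"]>.4: cv2.drawContours(ov,cs,-1,col,1)
    y0,x0=(130,130) if c=="scene" else (150,130)
    D[c][1]["ov"]=cv2.resize(ov[y0:y0+170,x0:x0+300],(800,453))
pickle.dump(D,open("d.pkl","wb"))
cv2.imwrite("pics/ov_scene.png",D["scene"][1]["ov"]);cv2.imwrite("pics/ov_side.png",D["side"][1]["ov"])
im=D["scene"][0]["image"]; cv2.imwrite("pics/crop.png",cv2.resize(im[140:265,290:415],(600,600),interpolation=cv2.INTER_CUBIC))
E
```

```text
scene sleeve 0.82 324 357.0 177.0 [59. 62. 26.]
scene sleeve 0.8 279 356.0 160.0 [84. 41. 71.]
scene sleeve 0.62 417 331.0 185.0 [77. 41. 67.]
scene sleeve 0.6 374 380.0 173.0 [74. 32. 61.]
scene spigot 0.82 585 358.0 207.0 [47. 48. 49.]
scene dryer 0.75 4266 341.0 228.0 [ 89.  98. 100.]
scene ear_defenders 0.87 1106 191.0 182.0 [24. 41. 63.]
scene ear_defenders 0.74 857 93.0 233.0 [ 94. 103. 116.]
scene rail 0.85 2306 191.0 230.0 [84. 87. 90.]
scene rail 0.62 856 271.0 284.0 [49. 68. 75.]
side sleeve 0.98 382 162.0 202.0 [77. 33. 63.]
side sleeve 0.72 352 186.0 195.0 [52. 56. 19.]
side sleeve 0.71 421 204.0 206.0 [72. 36. 61.]
side sleeve 0.62 290 168.0 184.0 [73. 34. 61.]
side spigot 0.62 355 233.0 171.0 [50. 50. 51.]
side dryer 0.7 2793 248.0 189.0 [90. 97. 98.]
side dryer 0.19 334 233.0 172.0 [47. 48. 49.]
side ear_defenders 0.56 1343 278.0 301.0 [26. 42. 70.]
side ear_defenders 0.34 898 227.0 250.0 [124. 130. 126.]
side rail 0.94 2026 337.0 249.0 [85. 88. 90.]
```

View pics/crop.png

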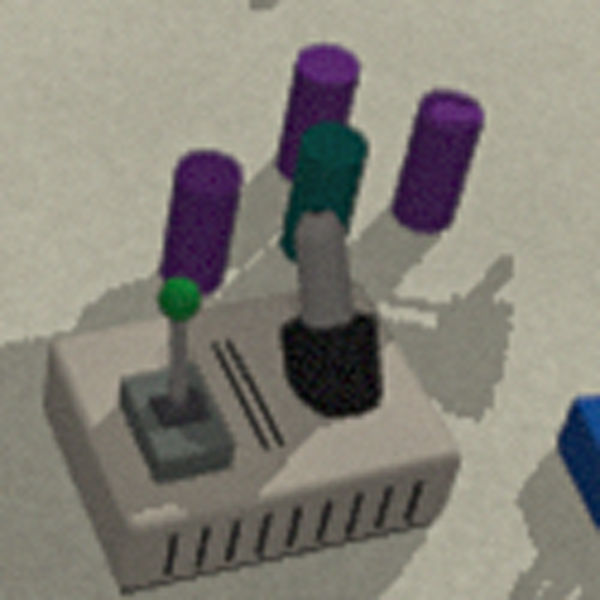

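View pics/ov_scene.png

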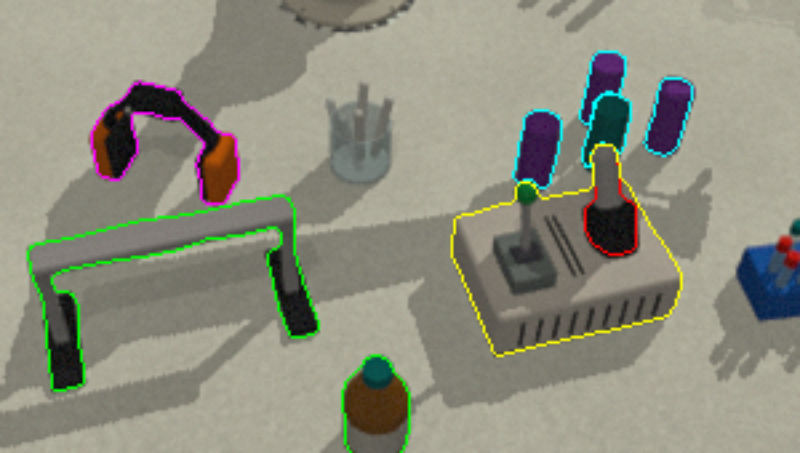

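The crop confirms it: teal sleeve at crop (327,185), partly hidden by the spigot, with the purple ones around it. The masks are clean, so I'll fit models to them.

```bash
cat >> h.py <<'E'
col=[np.r_[SP.apply(cyl(.03,.03,-.012,0))+[-.02,.055,.105], cyl(.03,.03,.075,.076)+[-.012,.055,0]]]
ball=[cyl(.009,.009,-.013,.013)*1+[.02-.08*np.sin(.5),-.06,.097+.08*np.cos(.5)],cyl(.013,.013,-.006,.006)+[.02-.08*np.sin(.5),-.06,.097+.08*np.cos(.5)]]
dry=dryer+spig+col+ball
rl=rail+[box(-.012,.012,s*.13-.008,s*.13+.008,0,.14) for s in(1,-1)]+[box(-.065,.065,s*.13-.018,s*.13+.018,0,.012) for s in(1,-1)]
eb=ear+[np.r_[box(*sorted((s*.062,s*.078)),-.012,.012,.07,.078),box(*sorted((s*.028,s*.032)),-.012,.012,.122,.138)] for s in(1,-1)]
E
python3 - <<'E'
from h import *
import pickle
D=pickle.load(open("d.pkl","rb"))
def teal(p,r): return max((d for d in r if d["score"]>.4),key=lambda d:float(p["image"][d["mask"]].mean(0)@[0,1,-1]))["mask"]
def best(p,r): return r[0]["mask"]
import h
def run(name,hs,x0,yaw,pick=best,ig=None):
    for cams in (["scene"],["side"],["scene","side"]):
        obs=[]
        for c in cams:
            p,T=D[c]; m=pick(p,T[name]).astype(float)
            obs.append((p,m))
        print(name,cams,*fit(hs,obs,x0,yaw))
run("dryer",dry,(620,210,0),True)
run("rail",rl,(630,-235,0),True)
run("ear_defenders",eb,(395,-260,90),True)
# sleeve: occluded pixels of scene ignored
orig=h.render
ig={D["scene"][0]["shot"]:cv2.dilate(D["scene"][1]["dryer"][0]["mask"].astype(np.uint8),np.ones((3,3)))}
h.render=lambda p,hs,s=4: orig(p,hs,s)*(1-ig.get(p["shot"],0))
run("sleeve",sleeve,(402,303),False,teal)
h.render=orig
for k,(a,g) in enumerate([((435,215),0),((325,315),0),((375,390),0)]):
    def near(p,r,a=a): return min((d for d in r if d["score"]>.3),key=lambda d:np.hypot(*(np.argwhere(d["mask"]).mean(0)[::-1]-proj(p,[a[0]/1e3,a[1]/1e3,.05])[0])))["mask"]
    obs=[(D[c][0],near(D[c][0],D[c][1]["sleeve"]).astype(float)) for c in D]
    print("purple",*fit(sleeve,obs,a,False))
E
```

```text
dryer ['scene'] [594.45 221.18  11.75] 0.065
dryer ['side'] [605.62 225.67  12.05] 0.078
dryer ['scene', 'side'] [600.11 222.98  12.82] 0.081
rail ['scene'] [ 619.66 -218.73   12.24] 0.089
rail ['side'] [ 624.59 -215.01   13.37] 0.192
rail ['scene', 'side'] [ 620.85 -218.36   12.87] 0.149
ear_defenders ['scene'] [ 392.31 -244.55   74.09] 0.191
ear_defenders ['side'] [ 399.83 -239.55   68.02] 0.17
ear_defenders ['scene', 'side'] [ 395.78 -244.81   69.64] 0.199
sleeve ['scene'] [396.66 313.63] 0.184
sleeve ['side'] [399.3  314.99] 0.119
sleeve ['scene', 'side'] [398.75 313.22] 0.161
purple [422.56 220.55] 0.103
purple [313.72 325.69] 0.226
purple [368.97 400.65] 0.185
```

```bash
python3 - <<'E'
from h import *
env.goto([.42,.28,.33],[180,0,-48])
print(env.read_state()["clock"])
p=env.grab_frame("wrist"); im=p["image"].copy(); print(p["position"],p["orientation"],p["fx"])
import pickle; T={t:env.trace(p,t) for t in("sleeve","spigot","dryer")}
pickle.dump((p,T),open("w1.pkl","wb"))
for t,r in T.items():
    for d in r:
        ys,xs=np.nonzero(d["mask"]);print(t,round(d["score"],2),len(xs),xs.mean().round(),ys.mean().round(),im[d["mask"]].mean(0).round())
        cv2.drawContours(im,cv2.findContours(d["mask"].astype(np.uint8),0,1)[0],-1,(0,255,255),1)
for hs in place(sleeve,.3988,.3132)+place(dry,.600,.223,12.5):
    cv2.polylines(im,[cv2.convexHull(proj(p,hs).astype(np.float32)).round().astype(np.int32)],True,(0,0,255),1)
cv2.imwrite("pics/w1.png",im)
E
```

```text
3.425
[0.47538927 0.21957419 0.49272658] [-1.73142460e+01 -1.50217867e-02 -1.37927613e+02] 301.2775711931162
sleeve 0.97 1161 300.0 141.0 [132.  50. 113.]
sleeve 0.92 1429 245.0 251.0 [109.  43.  94.]
sleeve 0.56 1398 304.0 239.0 [107.  42.  92.]
spigot 0.58 2917 181.0 88.0 [63. 67. 71.]
dryer 0.97 18378 198.0 61.0 [142. 162. 173.]
```

View pics/w1.png

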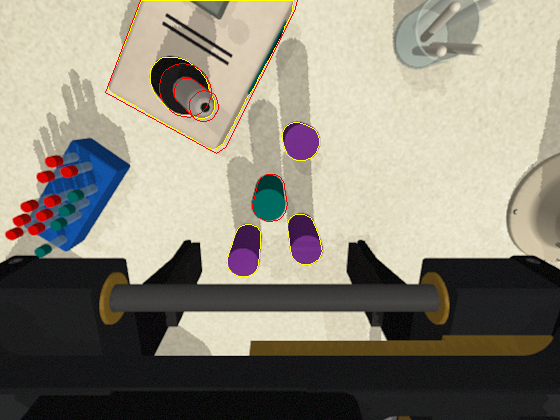

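The wrist view shows teal at (270,198), purple at (300,141), (245,251) and (304,239), the spigot at (185,90), and overlaid models that agree closely. I'll refine using this view.

```bash
python3 - <<'E'
from h import *
import pickle
p,T=pickle.load(open("w1.pkl","rb")); D=pickle.load(open("d.pkl","rb")); im=p["image"].astype(int)
b,g,r=im[...,0],im[...,1],im[...,2]
m=((g-r>25)&(abs(g-b)<60)).astype(np.uint8); m[:165]=0; m[230:]=0; m[:,:240]=0; m[:,300:]=0
print(m.sum()); m=cv2.morphologyEx(m,cv2.MORPH_CLOSE,np.ones((5,5)))
print("sleeve wrist",*fit(sleeve,[(p,m.astype(float))],(399,313),False))
md=T["dryer"][0]["mask"].astype(float)
print("dryer wrist",*fit(dry,[(p,md)],(600,223,12),True))
print("dryer all",*fit(dry,[(p,md)]+[(D[c][0],D[c][1]["dryer"][0]["mask"].astype(float)) for c in D],(600,223,12),True))
for v in ((.600,.223,12.5),):
    # spigot tip centre predicted vs seen hole (205,106)
    tip=place([np.atleast_2d(SP.apply([0,0,.07])+[-.02,.055,.105])],v[0],v[1],v[2])[0]
    print("tip",tip,proj(p,tip))
# hole centre: darkest blob
c=im[95:118,193:218].sum(2); ys,xs=np.nonzero(c<120); print("hole",xs.mean()+193,ys.mean()+95,len(xs))
from scipy.spatial.transform import Rotation as R
for phi in range(-180,180,30):
  ok=[]
  A=R.from_euler('z',12.5,degrees=True)*SP*R.from_euler('x',180,degrees=True)*R.from_euler('z',phi,degrees=True)
  root=place([np.atleast_2d([-.02,.055,.105])],.6,.223,12.5)[0][0]; ax=-A.apply([0,0,1])
  for d in (.056,.15,.2):
    q=env.inverse_kinematics(root+ax*d,A.as_euler('xyz',degrees=True)); ok.append(None if q is None else np.round(q).astype(int).tolist())
  print(phi,ok)
print(root,ax)
E
```

```text
1218
sleeve wrist [400.54 314.77] 0.062
dryer wrist [601.82 221.46  12.73] 0.021
dryer all [601.97 221.07  12.09] 0.063
tip [[0.52937127 0.26367736 0.16234064]] [[207.07045514 108.68534082]]
hole 204.86274509803923 106.94117647058823 51
-180 [None, [42, 0, -53, 72, -17, 174], [52, -5, -49, 53, -27, -174]]
-150 [None, [42, 0, -53, 72, -17, 144], [52, -5, -49, 53, -27, 156]]
-120 [None, [42, 0, -53, 72, -17, 114], [52, -5, -49, 53, -27, 126]]
-90 [None, [42, 0, -53, 72, -17, 84], [52, -5, -49, 53, -27, 96]]
-60 [None, [42, 0, -53, 72, -17, 54], [52, -5, -49, 53, -27, 66]]
-30 [None, [42, 0, -53, 72, -17, 24], [52, -5, -49, 53, -27, 36]]
0 [None, [42, 0, -53, 72, -17, -6], [52, -5, -49, 53, -27, 6]]
30 [None, [42, 0, -53, 72, -17, -36], [52, -5, -49, 53, -27, -24]]
60 [None, [42, 0, -53, 72, -17, -66], [52, -5, -49, 53, -27, -54]]
90 [None, [42, 0, -53, 72, -17, -96], [52, -5, -49, 53, -27, -84]]
120 [None, [42, 0, -53, 72, -17, -126], [52, -5, -49, 53, -27, -114]]
150 [None, [42, 0, -53, 72, -17, -156], [52, -5, -49, 53, -27, -144]]
[0.5685699  0.27236749 0.105     ] [-0.55998038 -0.12414466  0.81915204]
```

```bash
cat >> h.py <<'E'
E_=lambda a,d: R.from_euler(a,d,degrees=True)
VD=(.6015,.2215,12.4); G=.082
S_sp=E_('z',VD[2])*SP
root=place([np.array([[-.02,.055,.105]])],*VD)[0][0]
def tool(S,mouth,w,b,g=None):
    "TCP pose holding the sleeve with frame S, mouth; body leaning by b toward azimuth w in the sleeve frame"
    A=S*E_('z',w)*E_('y',b)*E_('x',180); gp=np.array(mouth)+S.apply([0,0,G if g is None else g])
    return gp+A.apply([0,0,.019]), A.as_euler('xyz',degrees=True)
E
python3 - <<'E'
from h import *
ax=S_sp.apply([0,0,1])
for b in (10,15,20,25,30,35):
  for w in (-90,-60,-30,0,30,60,90):
    o=[]
    for d in (0,.04,.1):
      P,e=tool(S_sp,root+ax*d,w,b); o.append(env.inverse_kinematics(P,e))
    if all(q is not None for q in o): print(b,w,[np.round(q).astype(int).tolist() for q in o])
print("grasp")
for b in (15,20,25,30,35):
  for w in range(-180,180,30):
    P,e=tool(E_('z',0),[.4,.3145,0],w,b); q=env.inverse_kinematics(P,e)
    if q is not None: print(b,w,np.round(q).astype(int).tolist())
E
```

```text
10 -30 [[42, 11, -44, 43, -12, -8], [46, 7, -41, 32, -19, 0], [51, 0, -39, 25, -29, 4]]
10 0 [[44, 12, -42, 44, -19, 18], [48, 8, -41, 36, -25, 24], [52, 2, -38, 29, -34, 28]]
10 30 [[44, 13, -45, 56, -22, 36], [48, 8, -43, 46, -27, 43], [54, 2, -40, 37, -36, 49]]
10 60 [[41, 13, -48, 75, -23, 50], [47, 8, -47, 61, -27, 59], [54, 2, -44, 48, -36, 68]]
10 90 [[35, 12, -52, 98, -22, 62], [42, 8, -52, 82, -26, 72], [52, 2, -50, 63, -34, 85]]
15 -60 [[43, 12, -36, 10, -13, -5], [45, 7, -36, 10, -17, -7], [48, 0, -36, 10, -25, -10]]
15 -30 [[44, 13, -33, 13, -23, 19], [46, 8, -33, 12, -27, 19], [49, 2, -32, 12, -35, 17]]
15 0 [[47, 14, -34, 24, -28, 36], [48, 10, -33, 22, -33, 37], [52, 3, -32, 19, -41, 38]]
15 30 [[48, 14, -38, 40, -30, 48], [51, 10, -37, 35, -35, 52], [55, 4, -35, 30, -43, 55]]
15 60 [[47, 14, -44, 61, -30, 58], [51, 10, -43, 53, -35, 64], [56, 4, -41, 44, -43, 70]]
15 90 [[41, 14, -50, 88, -30, 66], [47, 10, -50, 76, -33, 74], [55, 3, -48, 61, -40, 84]]
20 -90 [[40, 11, -30, -21, -10, -2], [43, 6, -35, -9, -9, -15], [46, -2, -39, 3, -13, -30]]
20 -60 [[40, 12, -26, -12
[... 3590 characters left out ...]
-48, 49, -34, 131]
30 -180 [42, 16, -60, 114, -21, 117]
30 -90 [39, 19, -24, -42, -35, -6]
30 -60 [36, 24, -15, -38, -54, 18]
30 -30 [39, 29, -8, -30, -67, 37]
30 0 [44, 33, -4, -21, -76, 56]
30 30 [50, 35, -4, -10, -79, 74]
30 60 [57, 35, -10, 1, -75, 92]
30 90 [64, 32, -20, 14, -66, 107]
30 120 [68, 27, -34, 30, -52, 119]
30 150 [65, 21, -50, 57, -36, 123]
35 -120 [47, 15, -33, -45, -11, -35]
35 -90 [34, 19, -23, -51, -38, 4]
35 -60 [33, 26, -14, -43, -57, 24]
35 -30 [36, 31, -6, -34, -72, 40]
35 0 [42, 36, -1, -23, -81, 57]
35 30 [50, 38, -1, -11, -84, 75]
35 60 [57, 37, -7, 2, -80, 92]
35 90 [64, 34, -19, 15, -70, 106]
35 120 [69, 29, -34, 33, -55, 115]
35 150 [66, 22, -52, 64, -39, 116]
```

```bash
cat >> h.py <<'E'
B=18; SL=[.4005,.3147,0]; I0=R.identity()
def back(P,e,d): return np.array(P)-E_('xyz',e).apply([0,0,d])
def clk(s): st=env.read_state(); print(s,"t",round(st["clock"],2),"pos",st["position"].round(4),"F",st["force"].round(1),"op",round(st["opening"],3),"ff",round(float(st["finger_force"]),1))
E
python3 - <<'E'
from h import *
P,e=tool(I0,SL,20,B)
env.gripper_to(.76)
env.goto(back(P,e,.11),e); clk("above")
print(env.move_straight(P,force_limit=12,rate=.1)); clk("at")
env.gripper_to(.3,30); clk("grip")
P2=P+[0,0,.2]; env.move_straight(P2,rate=.2); clk("lift")
ax=S_sp.apply([0,0,1])
Pi,ei=tool(S_sp,root+ax*.1,0,B); env.goto(Pi,ei); env.dwell(.2); clk("pre"); print(Pi)
ims=[]
for c in("scene","side"):
    p=env.grab_frame(c); im=p["image"].copy()
    hs=[S_sp.apply(h)+root+ax*.1 for h in sleeve]+place(spig,*VD)
    for h in hs: cv2.polylines(im,[cv2.convexHull((proj(p,h)).astype(np.float32)).round().astype(np.int32)],True,(0,0,255),1)
    u,v=proj(p,root+ax*.08)[0].astype(int); ims.append(cv2.resize(im[v-50:v+50,u-50:u+50],(400,400),interpolation=cv2.INTER_CUBIC))
cv2.imwrite("pics/pre.png",np.hstack(ims))
E
```

```text
above t 5.49 pos [0.4272 0.3244 0.169 ] F [0.6 0.2 0.2] op 0.758 ff 0.0
False
at t 6.74 pos [0.3955 0.3131 0.0645] F [ 0.7 -0.   0.1] op 0.763 ff 0.0
grip t 7.25 pos [0.3951 0.3128 0.0641] F [0.1 1.2 1.4] op 0.532 ff 30.0
lift t 8.4 pos [0.3944 0.3122 0.2627] F [-0.3 -0.3 -1.6] op 0.533 ff 30.0
pre t 9.38 pos [0.4742 0.2506 0.2359] F [ 0.3  0.3 -1.7] op 0.53 ff 30.0
[0.47362588 0.24969872 0.23591588]
```

View pics/pre.png

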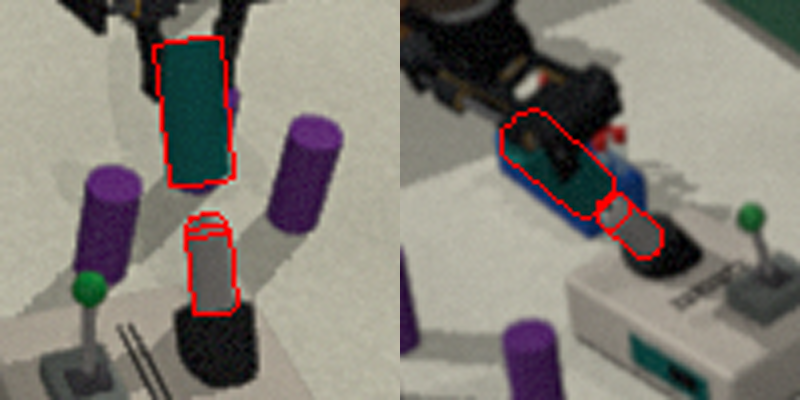

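The teal sleeve (scene crop (195,110), side crop (560,160)) is in the gripper and lines up with its model and with the spigot in both views. Inserting.

```bash
python3 - <<'E'
from h import *
ax=S_sp.apply([0,0,1])
for d,f,r in ((.03,8,.08),(.006,10,.06),(-.006,12,.03)):
    P,e=tool(S_sp,root+ax*d,0,B)
    hit=env.move_straight(P,rate=r,force_limit=f); clk((d,hit))
    q=env.read_state()["position"]; P0,_=tool(S_sp,root,0,B); print("d now",((q-P0)@ax).round(4),"lat",(q-P0-((q-P0)@ax)*ax).round(4))
    if hit: break
E
```

```text
(0.03, False) t 10.5 pos [0.5127 0.2581 0.1787] F [-0.3  0.1 -1.4] op 0.527 ff 30.0
d now 0.0302 lat [-0.0001 -0.0002 -0.0001]
(0.006, False) t 11.05 pos [0.5264 0.2612 0.1585] F [-0.3  0.6 -1.8] op 0.53 ff 30.0
d now 0.0056 lat [-0.0001 -0.0002 -0.0001]
(-0.006, True) t 11.38 pos [0.5303 0.2627 0.1538] F [-2.1  0.3  3.4] op 0.53 ff 30.0
d now -0.0006 lat [0.0003 0.0006 0.0003]
```

```bash
python3 - <<'E'
from h import *
import pickle
ax=S_sp.apply([0,0,1])
P,e=tool(S_sp,root-ax*.008,0,B)
print(env.move_straight(P,rate=.03,force_limit=12)); clk("push")
q=env.read_state()["position"]; P0,_=tool(S_sp,root,0,B); print("d",((q-P0)@ax).round(4))
env.gripper_to(.8); clk("open")
env.move_straight(back(q,e,.13),rate=.2); clk("back")
s=env.grab_frame("side"); sc=env.grab_frame("scene"); 
for yaw in (70,-110): print(yaw,env.inverse_kinematics([.40,-.24,.34],[180,0,yaw]),env.inverse_kinematics([.62,-.22,.2],[180,0,yaw-57.5]))
out=[]
for p in(sc,s):
    im=p["image"].copy()
    for h in [S_sp.apply(h)+root for h in sleeve]: cv2.polylines(im,[cv2.convexHull((proj(p,h)).astype(np.float32)).round().astype(np.int32)],True,(0,0,255),1)
    u,v=proj(p,root)[0].astype(int); out.append(cv2.resize(im[v-50:v+50,u-50:u+50],(400,400),interpolation=cv2.INTER_CUBIC))
cv2.imwrite("pics/home.png",np.hstack(out))
E
```

```text
True
push t 11.58 pos [0.5309 0.2627 0.1535] F [-1.2  0.6  3.6] op 0.527 ff 29.9
d -0.0012
open t 12.31 pos [0.5304 0.2621 0.1525] F [0.5 0.7 0.5] op 0.796 ff 0.0
back t 13.11 pos [0.4933 0.2542 0.2765] F [-0.7 -0.  -0.8] op 0.8 ff 0.0
70 [-10.93032273   2.4173825   -8.31318469   0.         -79.26943281
 170.93032273] [ -5.47870466  26.09678458   3.59210137   0.         -67.49531679
 107.97870466]
-110 [-10.93032273   2.4173825   -8.31318469   0.         -79.26943281
  -9.06967727] [ -5.47870466  26.09678458   3.59210137   0.         -67.49531679
 -72.02129534]
```

View pics/home.png

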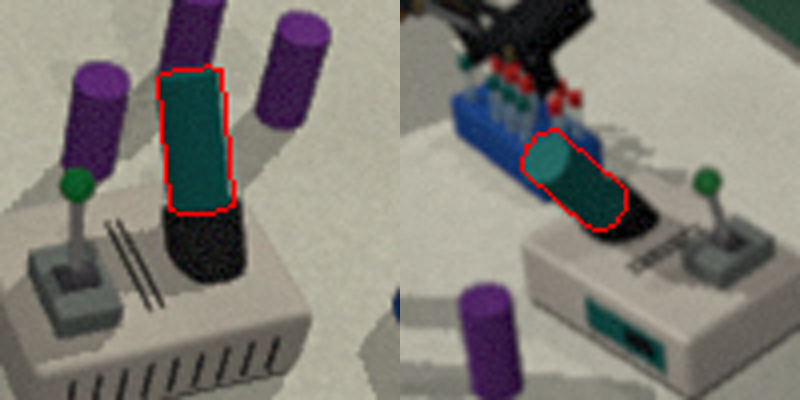

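The sleeve (scene crop (195,140)) sits on the collar and matches the home outline. On to the ear defenders.

```bash
python3 - <<'E'
from h import *
import pickle
D=pickle.load(open("d.pkl","rb"))
q=env.read_state()["position"]; env.move_straight(q+[-.02,0,.08],rate=.25)
env.goto([.42,-.24,.36],[180,0,-110]); env.dwell(.2); clk("over")
p=env.grab_frame("wrist"); im=p["image"].copy()
T={t:env.trace(p,t) for t in("ear_defenders","crown","rail")}; pickle.dump((p,T),open("w2.pkl","wb"))
print([(t,round(d["score"],2),d["mask"].sum()) for t in T for d in T[t]])
m=T["ear_defenders"][0]["mask"].astype(float)
v,f=fit(eb,[(p,m)],(396,-245,70)); print("ear wrist",v,f)
print("ear all",*fit(eb,[(p,m)]+[(D[c][0],D[c][1]["ear_defenders"][0]["mask"].astype(float)) for c in D],(396,-245,70)))
vr=(.621,-.2185,12.8)
if T["rail"]:
    mr=T["rail"][0]["mask"].astype(float); r,f=fit(rl,[(p,mr)],(621,-218,12.8)); print("rail wrist",r,f)
    cv2.drawContours(im,cv2.findContours(mr.astype(np.uint8),0,1)[0],-1,(0,255,0),1)
cv2.drawContours(im,cv2.findContours(m.astype(np.uint8),0,1)[0],-1,(0,255,255),1)
for h in place(eb,v[0]/1e3,v[1]/1e3,v[2])+place(rl,*vr): cv2.polylines(im,[cv2.convexHull((proj(p,h)).astype(np.float32)).round().astype(np.int32)],True,(0,0,255),1)
cv2.imwrite("pics/w2.png",im)
E
```

```text
over t 15.68 pos [ 0.4203 -0.2394  0.36  ] F [ 0.5 -0.   0.2] op 0.798 ff 0.0
[('ear_defenders', 0.72, np.int64(3455)), ('rail', 0.79, np.int64(6412))]
ear wrist [ 399.05 -242.14   68.99] 0.139
ear all [ 398.96 -242.27   68.58] 0.184
rail wrist [ 624.78 -215.9    12.99] 0.358
```

View pics/w2.png

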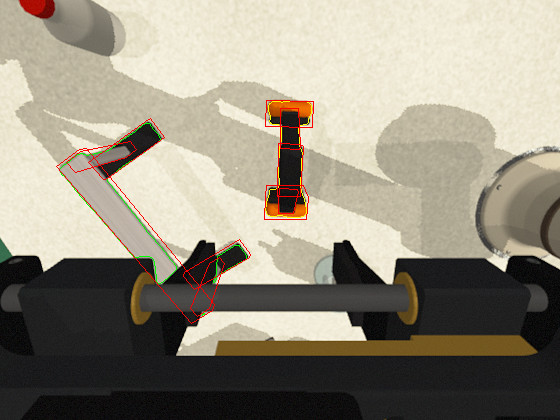

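The wrist view shows the ear defenders at (290,160), with the model right on them. The rail is partly hidden by the gripper, so I'll refit it on its visible part and then do the pick.

```bash
python3 - <<'E'
from h import *
import h,pickle
D=pickle.load(open("d.pkl","rb")); p2,T2=pickle.load(open("w2.pkl","rb"))
orig=h.render
def rr(p,hs,s=4):
    r=orig(p,hs,s)
    if p["position"][0]==p2["position"][0]: r[240:]=0
    return r
h.render=rr
mr=T2["rail"][0]["mask"].astype(float); mr[240:]=0
r1,f1=fit(rl,[(p2,mr)],(621,-218,12.8)); print("rail wrist",r1,f1)
r,f=fit(rl,[(p2,mr)]+[(D[c][0],D[c][1]["rail"][0]["mask"].astype(float)) for c in D],(621,-218,12.8)); print("rail all",r,f)
h.render=orig
x,y,yaw=.399,-.2422,68.9
e=[180,0,yaw-180]
env.goto([x,y,.21],e); clk("above")
print(env.move_straight([x,y,.121],rate=.1,force_limit=8)); clk("at")
env.gripper_to(.2,30); clk("grip")
env.move_straight([x,y,.325],rate=.18); clk("lift")
vr=(r[0]/1e3,r[1]/1e3,r[2]); 
env.goto([vr[0],vr[1],.325],[180,0,vr[2]-180]); env.dwell(.3); clk("over rail")
ims=[]
for c in("scene","side"):
    p=env.grab_frame(c); im=p["image"].copy()
    for hh in place(rl,*vr)+place(eb,*vr,z=.325-.121): cv2.polylines(im,[cv2.convexHull((proj(p,hh)).astype(np.float32)).round().astype(np.int32)],True,(0,0,255),1)
    u,v=proj(p,[vr[0],vr[1],.2])[0].astype(int); ims.append(cv2.resize(im[v-80:v+80,u-80:u+80],(400,400),interpolation=cv2.INTER_CUBIC))
cv2.imwrite("pics/rail.png",np.hstack(ims))
E
```

```text
rail wrist [ 627.77 -215.02   11.86] 0.101
rail all [ 622.07 -217.12   12.93] 0.143
above t 16.54 pos [ 0.4003 -0.2428  0.2114] F [ 0.3 -0.1  1.1] op 0.799 ff 0.0
False
at t 17.58 pos [ 0.3996 -0.2424  0.1217] F [ 0.2  0.2 -0.5] op 0.802 ff 0.0
grip t 18.33 pos [ 0.3988 -0.2421  0.121 ] F [ 0.  -0.3  0.6] op 0.342 ff 29.9
lift t 19.62 pos [ 0.3984 -0.2419  0.3237] F [-0.2  0.  -1.6] op 0.343 ff 29.9
over rail t 20.93 pos [ 0.6215 -0.2174  0.3258] F [-0.2 -0.2 -3.3] op 0.339 ff 29.9
```

View pics/rail.png

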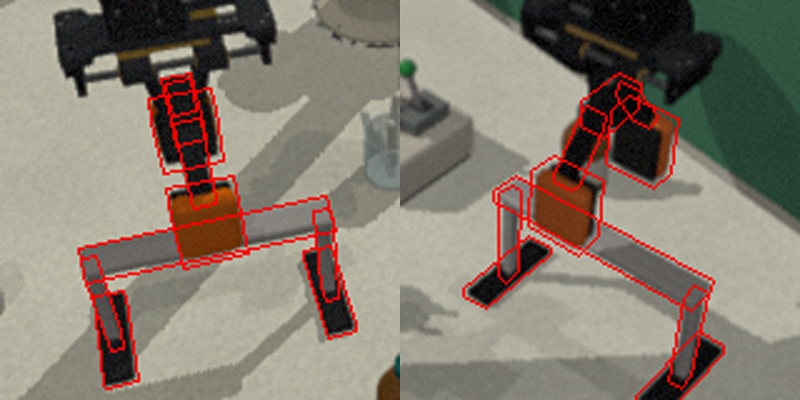

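The ear defenders are held level over the rail and match the models; the orange cups are at scene crop (210,220) and side crop (565,205). Lowering with a force stop.

```bash
python3 - <<'E'
from h import *
x,y=.624,-.2165
print(env.move_straight([x,y,.2],rate=.1,force_limit=10)); clk("mid")
print(env.move_straight([x,y,.164],rate=.06,force_limit=8)); clk("near")
env.dwell(.2)
hit=env.move_straight([x,y,.149],rate=.012,force_limit=4); clk(("touch",hit))
if hit:
    env.gripper_to(.6); clk("open"); q=env.read_state()["position"]
    env.move_straight([q[0],q[1],.26],rate=.12); clk("up")
ims=[]
for c in("scene","side"):
    p=env.grab_frame(c); im=p["image"].copy()
    for hh in place(eb,x,y,12.9,z=.036): cv2.polylines(im,[cv2.convexHull((proj(p,hh)).astype(np.float32)).round().astype(np.int32)],True,(0,0,255),1)
    u,v=proj(p,[x,y,.12])[0].astype(int); ims.append(cv2.resize(im[v-80:v+80,u-80:u+80],(400,400),interpolation=cv2.INTER_CUBIC))
cv2.imwrite("pics/hung.png",np.hstack(ims))
E
```

```text
False
mid t 22.43 pos [ 0.6244 -0.2166  0.2009] F [-0.2  0.8 -1.5] op 0.345 ff 29.9
False
near t 23.18 pos [ 0.6243 -0.2166  0.1642] F [-0.1 -0.5 -1.1] op 0.344 ff 29.9
('touch', True) t 24.08 pos [ 0.624  -0.2165  0.1568] F [-0.5  0.2  4.5] op 0.345 ff 29.9
open t 24.79 pos [ 0.6229 -0.2161  0.1549] F [ 0.7  0.2 -0.4] op 0.599 ff 0.0
up t 25.82 pos [ 0.6224 -0.2159  0.2589] F [ 0.6 -0.3  0. ] op 0.599 ff 0.0
```

View pics/hung.png

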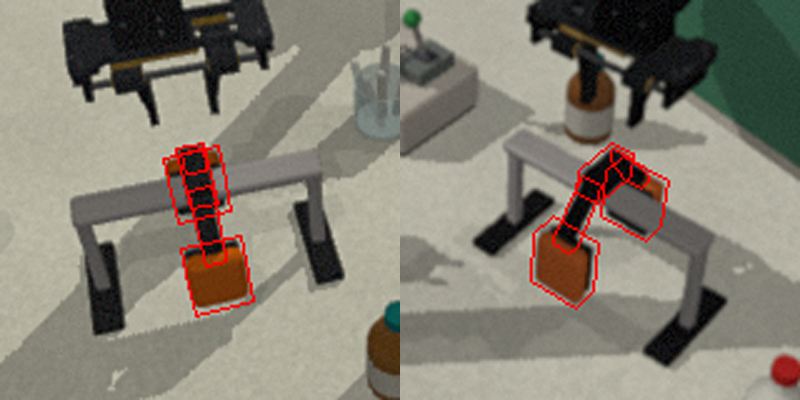

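The ear defenders hang on the rail with one cup on each side: cups at scene crop (215,275) and (195,165). Now the toggle.

```bash
python3 - <<'E'
from h import *
W=lambda x,y,z: place([np.array([[x,y,z]])],*VD)[0][0]
e=[180,0,-77.6]
q=env.read_state()["position"]; env.move_straight([q[0],q[1],.33],rate=.2); env.gripper_to(0)
a=W(-.085,-.06,.30); print(env.inverse_kinematics(a,e),env.inverse_kinematics(W(.04,-.06,.15),e))
env.goto(a,e); clk("a")
print(env.move_straight(W(-.085,-.06,.148),rate=.15,force_limit=8)); clk("down")
hit=env.move_straight(W(.055,-.06,.148),rate=.06,force_limit=8); clk(hit)
q=env.read_state()["position"]; print("dryer x",E_('z',-VD[2]).apply(q-[VD[0],VD[1],0]).round(4))
b=W(-.03,-.06,.148); env.move_straight(b,rate=.12); env.move_straight(W(-.06,-.06,.32),rate=.2); env.goto([.42,.05,.4],e); clk("clear")
ims=[]
for c in("scene","side"):
    p=env.grab_frame(c); im=p["image"].copy()
    on=W(.02+.08*np.sin(.5),-.06,.097+.08*np.cos(.5)); cv2.circle(im,tuple(proj(p,on)[0].round().astype(int)),6,(0,0,255),1)
    print(c,[(np.round(d["xyz"],3),round(d["score"],2)) for d in env.search_frame(p,"toggle_tip")],on.round(3))
    u,v=proj(p,[.6,.1,.1])[0].astype(int); ims.append(cv2.resize(im[max(v-100,0):max(v-100,0)+200,u-100:u+100],(400,400),interpolation=cv2.INTER_CUBIC))
cv2.imwrite("pics/tog.png",np.hstack(ims))
E
```

```text
[ 32.09631703  12.14498421  -2.46508831   0.         -75.38992748
 -19.69631703] [ 28.38716857  29.917519     2.5711206    0.         -62.6536016
 -15.98716857]
a t 28.89 pos [0.5317 0.1442 0.3002] F [ 0.3  1.  -0.8] op 0.002 ff 0.0
False
down t 30.06 pos [0.5321 0.1448 0.1489] F [-0.1 -0.1  0.7] op 0.009 ff 0.0
True t 31.83 pos [0.6468 0.1697 0.1466] F [-3.8 -1.1  3.2] op 0.004 ff 2.3
dryer x [ 0.0331 -0.0603  0.1466]
clear t 34.31 pos [0.4203 0.0504 0.3989] F [-0.1  0.9 -0.8] op 0.008 ff 0.0
scene [(array([ 0.614, -0.504,  0.084]), 0.71), (array([0.674, 0.17 , 0.175]), 0.6)] [0.671 0.175 0.167]
side [(array([ 0.775, -0.019,  0.074]), 0.65)] [0.671 0.175 0.167]
```

View pics/tog.png

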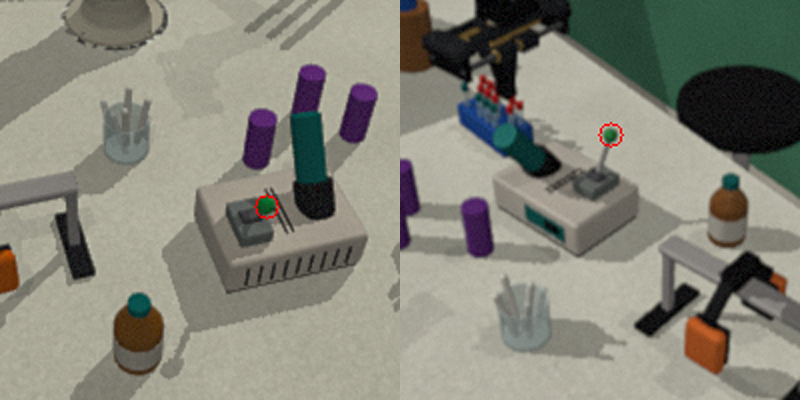

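The green tip sits in the "on" circle in both views: scene crop (266,207) and side crop (610,135). The sleeve and ear defenders are still in place. Handing in.

```bash
python3 -c "
from workcell import env
print(env.close_job())"
```

```text
the job is handed in; nothing more can be done
None
```

The job is handed in at about 34 s on the robot's clock: the teal sleeve is home on the spigot, the ear defenders hang on the rail with one cup on each side, and the dryer toggle is pushed all the way to the back.

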